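# Run the grinder by its twist lid

### The arm

A 6-joint arm with a two-finger parallel gripper is mounted at the origin on a cart in front of the work surface, level with it; the furniture and walls round the work are solid. World frame = base frame: x ahead of the robot, y to its left, z up, the work surface at z = 0. Lengths are in m, angles in rad, forces in N, time in s.
With the tool pointing down it reaches from about 0.3 to 0.775 m from the base axis. Payload 14.6 kg.
Tool frame: the origin (TCP) lies on the centre line of the jaws, within the pads' length; the fingertips stand ctrl.tcp_to_tips ahead of it and the grasp point (between the pads) lies 2 mm behind it (ctrl.tcp_to_tips is the distance from the TCP to the fingertips, in m); z points along the fingers, y is the line along which they close (so a half turn about z gives the same grasp; the last joint's range is limited). The gripper opens to 94 mm and grips with 3 to 60 N. Pads are 16 mm wide; open, the fingers measure 119 mm over their backs; the gripper's body (75 mm by 177 mm) begins 78 mm behind the grasp point.
Start: joints at [1.076, 0.3, 1.521, -0, 1.321, -0.067], TCP at [0.228, 0.5, 0.222] pointing down, gripper open.
Joint ranges: [-3.03, 3.03], [-0.79, 2.21], [0.23, 2.52], [-1.04, 4.18], [0, 3.07], [-2.55, 2.55]. Speed limits (rad/s): [2.22, 2.22, 2.57, 3.14, 3.14, 3.14].

### API

Orientations are given as [roll, pitch, yaw] about the fixed x, y, z axes, in that order (R = Rz(yaw) Ry(pitch) Rx(roll)).
In Python, from station import telemetry, viewer, hand_in, ctrl gives the robot as it stands.
- The arm moves only by the tool step_arm, never from a script. Its argument "plan" is a list of rows, each an object of numbers: "dx", "dy", "dz": the shift along the tool's x, y, z scaled (see below); "rx", "ry", "rz": the turn, a rotation vector about the tool's x, y, z scaled (see below); "claw": the closure, from 0 (fully open) to 1 (shut). In form: [{"dx": .., "dy": .., "dz": .., "rx": .., "ry": .., "rz": .., "claw": ..}, ...]. A call has 1 to 10 rows; each row shifts and turns the commanded pose from where the row before left it, along the tool's axes as they then stand; what a row does not reach is not made up. The controller multiplies each number of a shift by 0.1 m and each number of a turn by 90 degrees. A row lasts 1/10 s, in which the tool goes at most 50 mm and 8.59 degrees, less where a joint would pass 70% of its speed; a pose out of reach is approached as far as the arm can. A call with a number of a shift or a turn outside -1 to 1 is refused whole. A call with a gripper value outside its range is refused whole. The fingers move at their own pace and stop on an object; "grip_force" is the grip in N (left out, the last holds). Time passes only in rows, so rows that do not move let the fingers close. It gives the time, the measured TCP pose, the force, the opening and the grip force at its end, in the units of the state.
- telemetry.get_obs(): the state, without advancing time (a new reading comes with each control period).
- viewer.camera(name): name is "scene" or "side" or "wrist"; returns a dict with "img" (480x640x3 uint8, red, green, blue), "z_map" (480x640 float32, m along the optical axis (not along the pixel's ray), 0 where there is no reading), "fx", "fy", "cx", "cy" (pixels), "dist" ([k1, k2, p1, p2, k3] as OpenCV has them; the pictures are not rectified), "R" (3x3) and "t" (3): a world point X has camera coordinates R X + t; the wrist camera has in their place "tool_from_camera" (4x4, takes a point from camera to tool coordinates, whose origin is the TCP and whose axes are the flange's). Camera axes: x right, y down, z forward; pixel columns grow to the right and rows downward; lengths in m; the calibration is good to about 2 mm. A picture is of the moment at which its call begins: read the wrist's pose just before it.
- hand_in(): hands the job in; it is judged then, once.
Trained networks look in a picture, given as the dict that the camera call returned (one of the last four; its "shot" number tells which), for a name from the list of things; names that differ only in an ending like _2 or _b are one class to them, and where a whole thing is asked for, a point or a joint stands for the part that bears it (a point fixed in the world has none). Each returns a list of dicts, best first, with "score" (0 to 1); they miss things now and then, are a little off and sometimes report something else, mostly with a low value. They report only what shows in the picture. A call takes as long as a camera call. They do not tell look-alikes from the thing itself.
- viewer.recognise(target, picture): "rect" ([left, top, right, bottom] in pixels, round what is visible of it).
The state is a dict: "time_s": time; "qpos": joint angles; "joint_vel": joint speeds; "tau": joint torques, N m; "ee_pos": TCP position; "eef_rot": TCP orientation; "force": force on the tool from outside, world axes, zero at the start; "moment": the same for the moment, N m; "grip_width": finger opening in m; "grip_force": force on a finger pad.
Only numpy, scipy, OpenCV 4.12 (cv2) and the standard library are available. Lean on these libraries where they do the work, as an engineer would, in place of code of your own. Each camera call takes 0.05 s, during which the arm holds its last target. There are 200 camera calls.

### The job

Put the twist lid (the one with the bar grip) on the grinder: drop its two lugs in at the entry gaps until the lid sits down on the rim, then twist it clockwise, seen from above, to the run mark halfway to the lock, without ever twisting on to where it clicks locked. The lid is sprung and turns back if released, so finish while still gripping it there, held steady and seated at the run mark, with nothing let go. Leave the plain storage lid and the other things on the worktop where they are.

Things in the scene. Friction and masses are not known exactly. Their poses are not given: they have to be found in the camera images.
- grinder: electric grinder, fixed: round black motor housing 112 mm across, on it an open steel bowl 104 mm across; the rim is 86 mm high. Origin at the centre of the underside, z up. The lid's lugs enter at two gaps in the mouth, on the grinder's +x and -x axis; from there the lid turns clockwise only (seen from above), its lugs running in a channel under the rim
- grinder_mouth (a point): centre of the bowl's mouth, level with the rim, 86 mm above the worktop. The mouth is 70 mm across, edged by a ledge 6 mm thick with two opposite gaps 17 mm wide that reach out to radius 43 mm; outside the rim each gap is marked by a pair of short black ribs. The lid's lugs pass when its x axis lies along the grinder's x axis within 0.06 rad
- grinder_run_mark (a point): top of the run mark, one long upright black rib on the outside of the bowl, 55 mm from the axis, 0.65 rad (37 deg) clockwise of an entry gap, seen from above; a second one stands opposite. The lid runs the grinder when its bar points at these ribs, halfway to the lock
- grinder_lock_mark (a point): the lock mark, a round black stud on the outside of the bowl, 1.35 rad (77 deg) clockwise of an entry gap; a second one opposite. There the lugs would have passed two spring pins and clicked locked; they first meet the pins 0.83 rad from the entry
- lid: twist lid, white plastic, loose, standing upright on the worktop, 88 mm across, 59 mm high, about 0.09 kg, with a bar grip on top. Origin at the centre of its underside, z up. A plug of 66 mm diameter (54 mm at its foot) takes the lowest 20 mm; the flange lies at 20 to 27 mm. Seated, the flange rests on the rim, the origin 66 mm above the grinder's; once twisted it has 3 mm play up and down
- lid_lug (a point): outer end of one of the lid's two lugs, on the lid's +x axis, 40 mm from its centre and 8.5 mm above its underside; the other is opposite (-x). Each is 12 mm wide and 5 mm high, hidden under the flange, in line with the bar grip and with two small pointers on the flange. A half turn of the lid makes no difference
- lid_grip (a point): middle of the lid's upright bar grip, 49 mm above its underside: the bar is 46 mm long (lid's x), 16 mm thick (lid's y) and reaches from 27 to 59 mm above the lid's underside
- run_switch (a joint): turn (rad) of the sprung switch in the channel that the lugs push round: 0 at rest, growing as the seated lid twists clockwise; about 0.08 less than the lid's twist from the entry, so 0.57 at the run mark, 0.75 where the lugs meet the lock pins, 1.27 locked. Its spring turns a released lid back: 0.05 N m at the start, 0.12 N m at the run mark
- storage_lid: the wrong lid: a plain push-on storage lid of the same white plastic, 88 mm across and 38 mm high, with a small round knob (26 mm) and no bar and no lugs; origin at the centre of its underside. Leave it alone
- peeler: a vegetable peeler with a black handle, 170 mm long, lying on the worktop; origin at the centre of its underside; bystander
- espresso_cup: small striped cup with a handle, 60 x 83 mm, 49 mm high; origin at the centre of its underside; bystander
- tuna_tin: flat round tin, 86 mm across, 40 mm high; origin at the centre of its underside; bystander
- teaspoon: metal teaspoon, 139 mm long, lying on the worktop; origin at the centre of its underside; bystander
Not all that is in view belongs to the job. Leave any yellow look-alike of the lid alone.

How it is judged:
By the outcome, as a careful person would: the job done as asked, in the order asked, and still so for the second after the job is handed in, while the arm keeps its last pose, push and grip.
It also fails if it takes over 51 s, if anything falls off the work surface, if the arm or the gripper's body presses on something with over 40 N, if the wrist force passes 120 N, or if a joint passes its speed limit or range.

## Working session

There is one attempt and no reset: what is moved stays moved. The work goes in short steps, Python scripts to look and compute and a tool call to move; the robot and the scene stay as the last step left them, time stands still between calls to the robot, and variables do not carry over. Pictures are saved under pics/ and viewed, at most 10 in all, crops included, and the job is handed in when it is done.

Besides the shell and the picture viewer there is one more tool, called as a command line: name --argument value ..., lists and objects as JSON in quotes. step_arm: Moves the arm, as the interface text tells. Shifts and turns lie within -1 to 1; 1 stands for 0.1 m of shift or 90 degrees of turn. Its arguments: {"type":"object","properties":{"plan":{"type":"array"},"grip_force":{"type":"number"}},"required":["plan"]}

```bash
mkdir -p pics; ls
cat > h.py <<'E'
import numpy as np, cv2
from station import telemetry, viewer, hand_in, ctrl
def save(p,n): cv2.imwrite('pics/'+n+'.png',p['img'][:,:,::-1])
def world(p,obs=None):
    """HxWx3 world points (nan where no depth)"""
    K=np.array([[p['fx'],0,p['cx']],[0,p['fy'],p['cy']],[0,0,1.]])
    v,u=np.mgrid[0:480,0:640]
    uv=np.stack([u,v],-1).reshape(-1,1,2).astype(np.float64)
    n=cv2.undistortPoints(uv,K,np.array(p['dist'],float)).reshape(480,640,2)
    z=p['z_map'].astype(float).copy(); z[z<=0]=np.nan
    X=np.dstack([n*z[...,None],z])
    if 'R' in p: return (X-np.array(p['t']))@np.array(p['R'])
    T=np.array(p['tool_from_camera']); X=X@T[:3,:3].T+T[:3,3]
    r,pi,y=obs['eef_rot']
    from scipy.spatial.transform import Rotation as Ro
    return X@Ro.from_euler('xyz',[r,pi,y]).as_matrix().T+np.array(obs['ee_pos'])
E
python3 - <<'E'
from h import *
o=telemetry.get_obs();print(o,ctrl.tcp_to_tips)
ims=[]
for c in ['scene','side']:
    p=viewer.camera(c);ims.append(p['img'])
    W=world(p); np.save('pics/'+c+'.npy',W)
    save(p,c)
    for n in ['grinder','lid','storage_lid','tuna_tin','espresso_cup']:
        for d in viewer.recognise(n,p)[:2]:
            l,t,r,b=[int(x) for x in d['rect']];m=W[(t+b)//2,(l+r)//2]
            print(c,n,round(d['score'],2),d['rect'],m.round(3))
cv2.imwrite('pics/both.png',cv2.resize(np.vstack(ims),(640,960))[:,:,::-1])
E
```

```text
pics
{'time_s': 0.0, 'qpos': array([ 1.07639132e+00,  3.00489752e-01,  1.52161195e+00,  4.20362122e-06,
        1.32073659e+00, -6.65864825e-02]), 'joint_vel': array([-0.00063808,  0.0005279 , -0.00089982,  0.00058942, -0.00054136,
        0.00044113]), 'tau': array([-6.97155301e-04, -5.31798899e+01, -3.52729225e+01,  7.08265649e-02,
        2.44396616e-02, -9.28133227e-05]), 'ee_pos': array([0.22805668, 0.50019853, 0.22186304]), 'eef_rot': array([-3.14035005e+00, -8.69438847e-05,  2.71377303e+00]), 'force': array([0.26917281, 0.51537382, 0.06399689]), 'moment': array([-0.02264853, -0.02236989, -0.01774618]), 'grip_force': 0.0, 'grip_width': 0.09361755072779003} 0.017
scene grinder 0.6 [231.1, 209.4, 296.3, 285.5] [0.446 0.276 0.086]
scene lid 0.94 [279.6, 321.8, 333.8, 376.5] [0.442 0.091 0.052]
scene lid 0.68 [159.3, 195.6, 208.6, 241.6] [0.349 0.441 0.048]
scene storage_lid 0.79 [325.2, 253.0, 374.1, 294.3] [0.578 0.223 0.019]
scene tuna_tin 0.89 [379.3, 293.2, 435.2, 352.8] [0.607 0.082 0.037]
scene espresso_cup 0.64 [305.2, 193.4, 345.4, 228.1] [0.608 0.389 0.02 ]
side grinder 0.97 [264.6, 221.4, 315.3, 275.8] [0.443 0.272 0.068]
side lid 0.78 [210.8, 225.6, 246.9, 256.1] [0.349 0.441 0.038]
side lid 0.69 [301.0, 283.2, 346.2, 323.9] [0.439 0.087 0.038]
side storage_lid 0.78 [337.2, 255.6, 379.3, 280.0] [0.576 0.218 0.019]
side tuna_tin 0.61 [379.0, 272.8, 430.1, 309.8] [0.592 0.065 0.038]
side espresso_cup 0.73 [321.6, 226.2, 347.9, 250.0] [0.58  0.347 0.036]
side espresso_cup 0.5 [383.3, 256.9, 449.9, 273.6] [0.699 0.182 0.015]
```

View pics/scene.png

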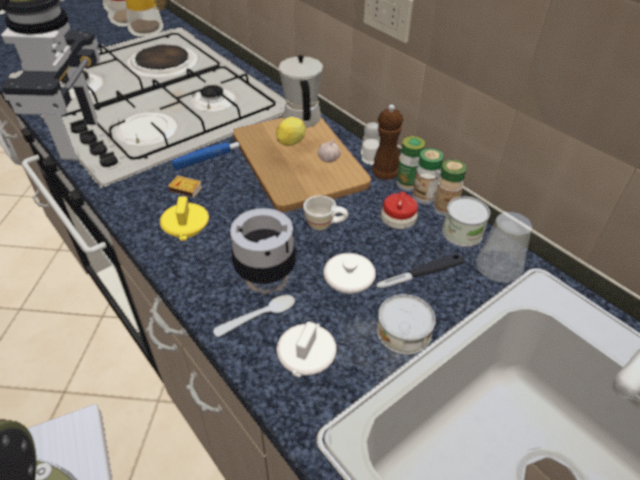

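The picture shows the white twist lid with its bar at about (306,347) and the grinder at (263,245). The yellow look-alike at (184,219) and the storage lid at (349,271) are to be left alone. I'll get rough fits and the wrist camera geometry next.

```bash
cat >> h.py <<'E'
def axis(P):
    c=(P.max(0)+P.min(0))/2; (x,y),(w,h),a=cv2.minAreaRect(P.astype(np.float32)*1000)
    if w<h: a+=90
    return np.array([x,y])/1000,(w,h),a
def circ(P):
    A=np.c_[2*P,np.ones(len(P))]; s=np.linalg.lstsq(A,(P**2).sum(1),rcond=None)[0]
    return s[:2],np.sqrt(s[2]+s[0]**2+s[1]**2)
E
python3 - <<'E'
from h import *
p=viewer.camera('wrist');print(np.array(p['tool_from_camera']).round(4),p['fx'])
for c in ['scene','side']:
    W=np.load(f'pics/{c}.npy').reshape(-1,3)
    near=np.hypot(W[:,0]-.44,W[:,1]-.09)<.06
    B=W[near&(W[:,2]>.04)&(W[:,2]<.07)];print(c,'bar',axis(B[:,:2]),len(B),B[:,2].max())
    F=W[near&(W[:,2]>.02)&(W[:,2]<.032)];print('flange',cv2.minEnclosingCircle(F[:,:2].astype(np.float32)))
    G=W[(np.hypot(W[:,0]-.44,W[:,1]-.27)<.08)&(W[:,2]>.08)&(W[:,2]<.095)];print('rim',cv2.minEnclosingCircle(G[:,:2].astype(np.float32)),len(G))
E
```

```text
[[ 1.300e-03 -9.683e-01 -2.499e-01  7.250e-02]
 [ 1.000e+00  1.200e-03  4.000e-04  1.100e-03]
 [-0.000e+00 -2.499e-01  9.683e-01 -1.620e-01]
 [ 0.000e+00  0.000e+00  0.000e+00  1.000e+00]] 347.56025548859185
scene bar (array([0.4484115 , 0.10763307]), (46.92927932739258, 17.414236068725586), 44.496761322021484) 424 0.06290033729952543
flange ((0.44766169786453247, 0.10706770420074463), 0.045133598148822784)
rim ((0.4569329023361206, 0.3170274496078491), 0.05418849363923073) 921
side bar (array([0.44895175, 0.10628316]), (48.1835823059082, 16.36139488220215), 44.27589797973633) 261 0.06089512368026497
flange ((0.447258323431015, 0.10452474653720856), 0.044714320451021194)
rim ((0.4564262330532074, 0.31483742594718933), 0.053476784378290176) 416
```

step_arm --plan '[{"dx":-0.4,"dy":-0.2,"dz":-0.2},{"dx":-0.4,"dy":-0.25,"dz":-0.2},{"dx":-0.4,"dy":-0.25,"dz":-0.2},{"dx":-0.4,"dy":-0.25,"dz":-0.2},{"dx":-0.4,"dy":-0.25,"dz":-0.2},{"dx":-0.4,"dy":-0.25,"dz":-0.2},{"dx":-0.4,"dy":-0.25,"dz":-0.1},{"dx":-0.3,"dy":-0.25},{"dx":-0.15,"dy":-0.1},{}]'

```text
$.plan[0]: bad value
```

step_arm --plan '[{"dx":-0.4,"dy":-0.2,"dz":-0.2,"rx":0,"ry":0,"rz":0,"claw":0},{"dx":-0.4,"dy":-0.2,"dz":-0.2,"rx":0,"ry":0,"rz":0,"claw":0},{"dx":-0.4,"dy":-0.2,"dz":-0.2,"rx":0,"ry":0,"rz":0,"claw":0},{"dx":-0.4,"dy":-0.2,"dz":-0.2,"rx":0,"ry":0,"rz":0,"claw":0},{"dx":-0.4,"dy":-0.2,"dz":-0.2,"rx":0,"ry":0,"rz":0,"claw":0},{"dx":-0.4,"dy":-0.2,"dz":-0.2,"rx":0,"ry":0,"rz":0,"claw":0},{"dx":-0.3,"dy":-0.2,"dz":-0.1,"rx":0,"ry":0,"rz":0,"claw":0},{"dx":-0.2,"dy":-0.2,"dz":0,"rx":0,"ry":0,"rz":0,"claw":0},{"dx":0,"dy":0,"dz":0,"rx":0,"ry":0,"rz":0,"claw":0}]'

```text
time_s: 1.55
ee_pos: [0.4267, 0.2322, 0.3528]
eef_rot: [3.141, 0.001, 2.71]
force: [-0.4, 1.5, 0.2]
grip_width: 0.0935
grip_force: 0.0
```

Run:
```python
from h import *
o=telemetry.get_obs();p=viewer.camera('wrist');save(p,'w1');W=world(p,o).reshape(-1,3);np.save('pics/w1.npy',W);print(o['ee_pos'],p['shot'])
near=np.hypot(W[:,0]-.448,W[:,1]-.107)<.06
B=W[near&(W[:,2]>.045)&(W[:,2]<.075)];print('bar',axis(B[:,:2]),len(B),np.median(B[:,2]))
G=W[(np.hypot(W[:,0]-.456,W[:,1]-.316)<.08)&(W[:,2]>.075)&(W[:,2]<.1)];print('rim',cv2.minEnclosingCircle(G[:,:2].astype(np.float32)),len(G),np.median(G[:,2]))
```

```text
[0.42670971 0.23220576 0.35275774] 4
bar (array([0.44965335, 0.10958821]), (45.93524169921875, 16.461666107177734), 45.13524627685547) 444 0.057963542549000824
rim ((0.45754435658454895, 0.3200949430465698), 0.05553430691361427) 3020 0.0852923040805259
```

View pics/w1.png

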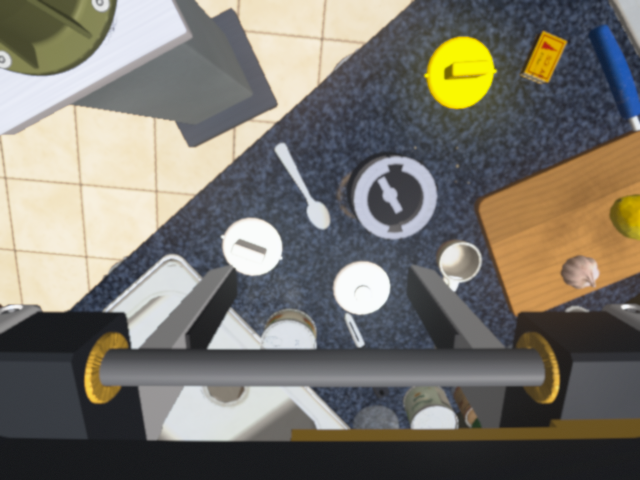

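The wrist picture shows the white lid at (252,247) and the grinder at (396,196), with its gaps near (397,166) and (394,228). I'll take a closer look at the grinder.

step_arm --plan '[{"dx":-0.1,"dy":0.3,"dz":0.3,"rx":0,"ry":0,"rz":0,"claw":0},{"dx":-0.1,"dy":0.3,"dz":0.4,"rx":0,"ry":0,"rz":0,"claw":0},{"dx":-0.1,"dy":0.3,"dz":0.3,"rx":0,"ry":0,"rz":0,"claw":0},{"dx":0,"dy":0,"dz":0,"rx":0,"ry":0,"rz":0,"claw":0},{"dx":0,"dy":0,"dz":0,"rx":0,"ry":0,"rz":0,"claw":0}]'

```text
time_s: 2.1
ee_pos: [0.4892, 0.3045, 0.2526]
eef_rot: [-3.14, -0.001, 2.715]
force: [0.5, 0.3, 2.1]
grip_width: 0.094
grip_force: 0.0
```

Run:
```python
from h import *
o=telemetry.get_obs();p=viewer.camera('wrist');save(p,'w2');W=world(p,o);np.save('pics/w2.npy',W);print(o['ee_pos'],o['eef_rot'])
W=W.reshape(-1,3)
G=W[(np.hypot(W[:,0]-.456,W[:,1]-.318)<.075)&(W[:,2]>.08)&(W[:,2]<.092)];zm=np.median(G[:,2])
c=cv2.minEnclosingCircle(G[:,:2].astype(np.float32));print(c,zm,len(G))
# refine centre: fit circle to outer contour per angular bin (median over ring)
c=np.array(c[0])
for it in range(8):
    d=G[:,:2]-c;a=np.arctan2(d[:,1],d[:,0]);r=np.hypot(*d.T)
    b=((a+np.pi)/(2*np.pi)*72).astype(int)%72
    E=[];I=[]
    for k in range(72):
        s=b==k
        if s.sum()>8:
            E.append(c+np.percentile(r[s],96)*np.array([np.cos((k+.5)/72*2*np.pi-np.pi),np.sin((k+.5)/72*2*np.pi-np.pi)]))
    E=np.array(E);re=np.hypot(*(E-c).T);g=abs(re-np.median(re))<.0018
    c,R=circ(E[g]);
print('outer',c,R,g.sum(),len(E))
d=G[:,:2]-c;r=np.hypot(*d.T);a=np.degrees(np.arctan2(d[:,1],d[:,0]))
s=(r>.0365)&(r<.041)
h,_=np.histogram(a[s],180,(-180,180))
print([(int(i*2-180),int(x)) for i,x in enumerate(h) if x<6])
img=p['img'];cv2.imwrite('pics/w2c.png',cv2.resize(img[60:300,200:520],(800,600))[:,:,::-1])
```

```text
[0.48923021 0.30446355 0.25260797] [-3.14028326e+00 -1.08162868e-03  2.71524345e+00]
((0.45741501450538635, 0.3194730281829834), 0.05525941029191017) 0.08542402309231156 5009
outer [0.45748807 0.31966052] 0.051025775811791796 61 72
[(-124, 5), (-120, 4), (-114, 4), (-110, 5), (-70, 5), (-36, 3), (-34, 0), (-32, 0), (-30, 0), (-28, 0), (-26, 0), (-24, 0), (-22, 0), (-20, 0), (-18, 0), (-16, 0), (-14, 0), (-12, 0), (-10, 5), (10, 5), (44, 5), (62, 5), (68, 5), (84, 5), (144, 5), (146, 0), (148, 0), (150, 0), (152, 0), (154, 0), (156, 0), (158, 0), (160, 0), (162, 0), (164, 0), (166, 0), (168, 0), (170, 4)]
```

View pics/w2c.png

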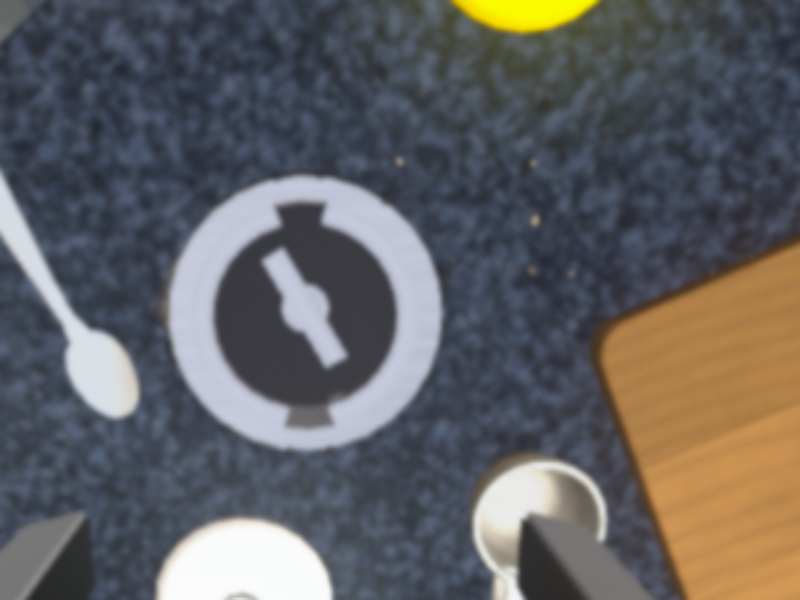

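The close-up shows the grinder mouth with entry gaps at about (302,215) and (310,415) in the crop. That puts the entry axis at about 157.7° and the centre at (0.4575, 0.3197). Next I'll look closely at the lid.

step_arm --plan '[{"dx":-0.15,"dy":-0.4,"dz":0,"rx":0,"ry":0,"rz":0,"claw":0},{"dx":-0.15,"dy":-0.4,"dz":0.1,"rx":0,"ry":0,"rz":0,"claw":0},{"dx":-0.15,"dy":-0.4,"dz":0.2,"rx":0,"ry":0,"rz":0,"claw":0},{"dx":-0.13,"dy":-0.37,"dz":0.2,"rx":0,"ry":0,"rz":0,"claw":0},{"dx":0,"dy":0,"dz":0,"rx":0,"ry":0,"rz":-0.09,"claw":0},{"dx":0,"dy":0,"dz":0,"rx":0,"ry":0,"rz":-0.09,"claw":0},{"dx":0,"dy":0,"dz":0,"rx":0,"ry":0,"rz":-0.09,"claw":0},{"dx":0,"dy":0,"dz":0,"rx":0,"ry":0,"rz":-0.09,"claw":0},{"dx":0,"dy":0,"dz":0,"rx":0,"ry":0,"rz":-0.09,"claw":0},{"dx":0,"dy":0,"dz":0,"rx":0,"ry":0,"rz":-0.09,"claw":0}]'

```text
time_s: 3.15
ee_pos: [0.4775, 0.1367, 0.2054]
eef_rot: [-3.141, 0.004, -2.715]
force: [0.3, 0.3, -0.3]
grip_width: 0.0938
grip_force: 0.0
```

step_arm --plan '[{"dx":0,"dy":0,"dz":0,"rx":0,"ry":0,"rz":-0.09,"claw":0},{"dx":0,"dy":0,"dz":0,"rx":0,"ry":0,"rz":-0.09,"claw":0},{"dx":0,"dy":0,"dz":0,"rx":0,"ry":0,"rz":-0.05,"claw":0},{"dx":0,"dy":0,"dz":0,"rx":0,"ry":0,"rz":0,"claw":0},{"dx":0,"dy":0,"dz":0,"rx":0,"ry":0,"rz":0,"claw":0}]'

```text
time_s: 3.65
ee_pos: [0.4775, 0.1366, 0.2046]
eef_rot: [-3.14, 0.002, -2.362]
force: [-0.5, -0.2, 0.6]
grip_width: 0.094
grip_force: 0.0
```

Run:
```python
from h import *
o=telemetry.get_obs();p=viewer.camera('wrist');save(p,'w3');W=world(p,o).reshape(-1,3);print(o['ee_pos'],np.degrees(o['eef_rot']),o['qpos'])
n=np.hypot(W[:,0]-.449,W[:,1]-.109)<.06
B=W[n&(W[:,2]>.05)&(W[:,2]<.065)];c,s,a=axis(B[:,:2]);print('bar',c,s,a,len(B),np.median(B[:,2]))
F=W[n&(W[:,2]>.018)&(W[:,2]<.033)];print('flange',cv2.minEnclosingCircle(F[:,:2].astype(np.float32)),np.median(F[:,2]))
y=o['eef_rot'][2];d=c-o['ee_pos'][:2]
print('to bar dx,dy (units)',(d@[np.cos(y),np.sin(y)]*10).round(3),(d@[np.sin(y),-np.cos(y)]*10).round(3))
```

```text
[0.47752969 0.136646   0.20457204] [-1.79924716e+02  1.15740047e-01 -1.35360371e+02] [ 2.04953488e-01  1.95953320e-01  1.69358899e+00 -6.45658089e-06
  1.24964057e+00 -2.14494799e+00]
bar [0.44956897 0.10883077] (45.22311782836914, 15.965625762939453) 44.26875305175781 937 0.05840989624642229
flange ((0.45067912340164185, 0.10776706039905548), 0.04657864570617676) 0.026542558290521892
to bar dx,dy (units) 0.394 -0.001
```

View pics/w3.png

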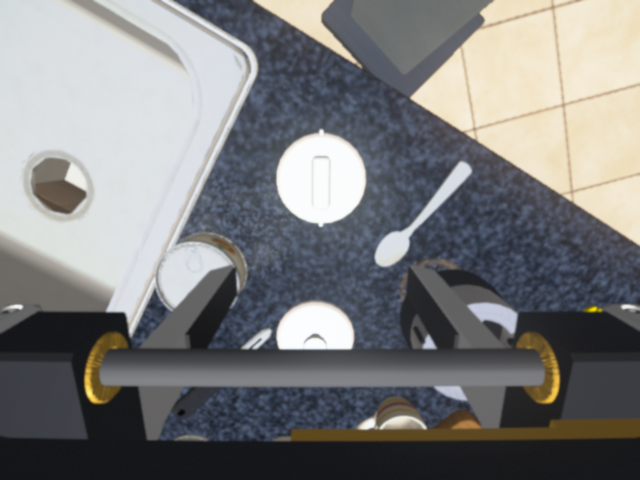

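The lid is centred at (321,180) and its bar is aligned with the tool. I'll move 39 mm along x, descend and grip.

step_arm --plan '[{"dx":0.2,"dy":0,"dz":0,"rx":0,"ry":0,"rz":0,"claw":0},{"dx":0.195,"dy":0,"dz":0.2,"rx":0,"ry":0,"rz":0,"claw":0},{"dx":0,"dy":0,"dz":0.4,"rx":0,"ry":0,"rz":0,"claw":0},{"dx":0,"dy":0,"dz":0.4,"rx":0,"ry":0,"rz":0,"claw":0},{"dx":0,"dy":0,"dz":0.3,"rx":0,"ry":0,"rz":0,"claw":0},{"dx":0,"dy":0,"dz":0.15,"rx":0,"ry":0,"rz":0,"claw":0},{"dx":0,"dy":0,"dz":0.1,"rx":0,"ry":0,"rz":0,"claw":0},{"dx":0,"dy":0,"dz":0,"rx":0,"ry":0,"rz":0,"claw":0},{"dx":0,"dy":0,"dz":0,"rx":0,"ry":0,"rz":0,"claw":0}]'

```text
time_s: 4.6
ee_pos: [0.45, 0.1089, 0.049]
eef_rot: [-3.141, 0.001, -2.36]
force: [-0.3, 0.5, 0.3]
grip_width: 0.0939
grip_force: 0.0
```

step_arm --plan '[{"dx":0,"dy":0,"dz":0,"rx":0,"ry":0,"rz":0,"claw":1},{"dx":0,"dy":0,"dz":0,"rx":0,"ry":0,"rz":0,"claw":1},{"dx":0,"dy":0,"dz":0,"rx":0,"ry":0,"rz":0,"claw":1},{"dx":0,"dy":0,"dz":0,"rx":0,"ry":0,"rz":0,"claw":1},{"dx":0,"dy":0,"dz":0,"rx":0,"ry":0,"rz":0,"claw":1},{"dx":0,"dy":0,"dz":0,"rx":0,"ry":0,"rz":0,"claw":1},{"dx":0,"dy":0,"dz":0,"rx":0,"ry":0,"rz":0,"claw":1},{"dx":0,"dy":0,"dz":0,"rx":0,"ry":0,"rz":0,"claw":1}]' --grip_force 50

```text
time_s: 5.4
ee_pos: [0.4494, 0.1088, 0.0482]
eef_rot: [3.142, -0.0, -2.36]
force: [0.7, -0.2, 0.6]
grip_width: 0.0333
grip_force: 0.0
```

Not closed yet. I'll wait a little longer, then lift.

step_arm --plan '[{"dx":0,"dy":0,"dz":0,"rx":0,"ry":0,"rz":0,"claw":1},{"dx":0,"dy":0,"dz":0,"rx":0,"ry":0,"rz":0,"claw":1},{"dx":0,"dy":0,"dz":0,"rx":0,"ry":0,"rz":0,"claw":1},{"dx":0,"dy":0,"dz":0,"rx":0,"ry":0,"rz":0,"claw":1},{"dx":0,"dy":0,"dz":0,"rx":0,"ry":0,"rz":0,"claw":1},{"dx":0,"dy":0,"dz":0,"rx":0,"ry":0,"rz":0,"claw":1}]'

```text
time_s: 6.0
ee_pos: [0.4495, 0.1088, 0.0482]
eef_rot: [-3.142, 0.0, -2.36]
force: [-0.4, -0.2, -0.4]
grip_width: 0.0158
grip_force: 50.0
```

step_arm --plan '[{"dx":0,"dy":0,"dz":-0.2,"rx":0,"ry":0,"rz":0,"claw":1},{"dx":0,"dy":0,"dz":-0.4,"rx":0,"ry":0,"rz":0,"claw":1},{"dx":0,"dy":0,"dz":-0.4,"rx":0,"ry":0,"rz":0,"claw":1},{"dx":0,"dy":0,"dz":-0.4,"rx":0,"ry":0,"rz":0,"claw":1},{"dx":0,"dy":0,"dz":0,"rx":0,"ry":0,"rz":0,"claw":1},{"dx":0,"dy":0,"dz":0,"rx":0,"ry":0,"rz":0,"claw":1}]'

```text
time_s: 6.6
ee_pos: [0.4495, 0.1088, 0.1883]
eef_rot: [-3.141, 0.001, -2.36]
force: [-0.1, -0.5, -1.5]
grip_width: 0.0155
grip_force: 50.0
```

Run:
```python
from h import *
o=telemetry.get_obs();p=viewer.camera('wrist');save(p,'w4');W=world(p,o);print(o['ee_pos'],np.degrees(o['eef_rot']),o['force'],o['grip_width'],o['grip_force'])
W=W.reshape(-1,3);zt=o['ee_pos'][2]
n=np.hypot(W[:,0]-o['ee_pos'][0],W[:,1]-o['ee_pos'][1])<.055
F=W[n&(W[:,2]>zt-.035)&(W[:,2]<zt-.012)];print(len(F),np.median(F[:,2]))
h,e=np.histogram(W[n][:,2]-zt,30,(-.05,.03));print([(round(b,3),int(x)) for b,x in zip(e,h) if x>20])
y=o['eef_rot'][2];T=np.c_[np.cos(y),np.sin(y)],np.c_[np.sin(y),-np.cos(y)]
d=F[:,:2]-o['ee_pos'][:2];L=np.c_[d@T[0][0],d@T[1][0]]
print('tool xy range',L.min(0),L.max(0))
```

```text
[0.44949118 0.10880589 0.18833516] [-1.79965997e+02  4.66372720e-02 -1.35207446e+02] [-0.13403342 -0.51149992 -1.54019917] 0.015543216068879985 49.99938189983368
9941 0.16667174248843128
[(np.float64(-0.029), 40), (np.float64(-0.026), 891), (np.float64(-0.023), 8165), (np.float64(-0.021), 715), (np.float64(-0.018), 42), (np.float64(-0.015), 70), (np.float64(-0.013), 92), (np.float64(-0.01), 111), (np.float64(-0.007), 120), (np.float64(-0.005), 131), (np.float64(-0.002), 121), (np.float64(0.001), 157), (np.float64(0.003), 169), (np.float64(0.006), 382), (np.float64(0.009), 2673), (np.float64(0.011), 290), (np.float64(0.014), 127), (np.float64(0.017), 158), (np.float64(0.019), 169), (np.float64(0.022), 170), (np.float64(0.025), 163), (np.float64(0.027), 218)]
tool xy range [-0.04714263 -0.04306457] [0.04652782 0.04384422]
```

View pics/w4.png

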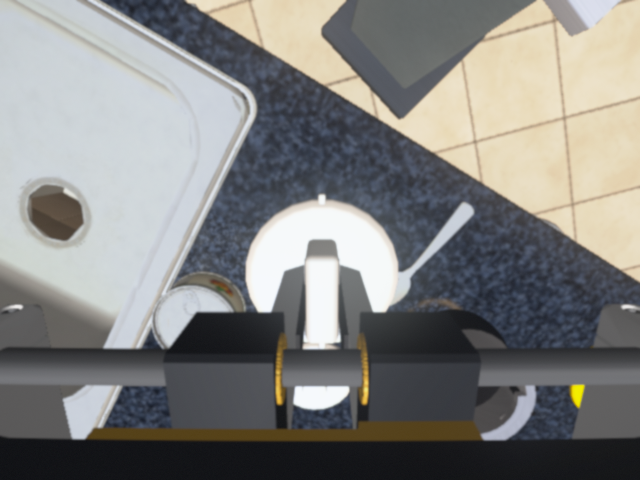

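The lid is held square and centred. The pointer is at (322,200), and the TCP is 48.2 mm above the lid's origin. Now I'll carry it to the grinder and turn it to the entry axis.

step_arm --plan '[{"dx":-0.2,"dy":0.2,"dz":0,"rx":0,"ry":0,"rz":0,"claw":1},{"dx":-0.3,"dy":0.3,"dz":0,"rx":0,"ry":0,"rz":0,"claw":1},{"dx":-0.3,"dy":0.3,"dz":0,"rx":0,"ry":0,"rz":0,"claw":1},{"dx":-0.3,"dy":0.3,"dz":0,"rx":0,"ry":0,"rz":0,"claw":1},{"dx":-0.3,"dy":0.24,"dz":0,"rx":0,"ry":0,"rz":0,"claw":1},{"dx":-0.144,"dy":0.1,"dz":0,"rx":0,"ry":0,"rz":0,"claw":1},{"dx":0,"dy":0,"dz":0,"rx":0,"ry":0,"rz":0.09,"claw":1},{"dx":0,"dy":0,"dz":0,"rx":0,"ry":0,"rz":0.09,"claw":1},{"dx":0,"dy":0,"dz":0,"rx":0,"ry":0,"rz":0.09,"claw":1},{"dx":0,"dy":0,"dz":0,"rx":0,"ry":0,"rz":0.09,"claw":1}]'

```text
time_s: 7.65
ee_pos: [0.4571, 0.3195, 0.1861]
eef_rot: [-3.14, -0.003, -2.931]
force: [0.3, -0.1, 0.4]
grip_width: 0.0158
grip_force: 50.0
```

step_arm --plan '[{"dx":0,"dy":0,"dz":0,"rx":0,"ry":0,"rz":0.09,"claw":1},{"dx":0,"dy":0,"dz":0,"rx":0,"ry":0,"rz":0.09,"claw":1},{"dx":0,"dy":0,"dz":0,"rx":0,"ry":0,"rz":0.09,"claw":1},{"dx":0,"dy":0,"dz":0,"rx":0,"ry":0,"rz":0.09,"claw":1},{"dx":0,"dy":0,"dz":0,"rx":0,"ry":0,"rz":0.026,"claw":1},{"dx":0,"dy":0,"dz":0,"rx":0,"ry":0,"rz":0,"claw":1},{"dx":0,"dy":0,"dz":0,"rx":0,"ry":0,"rz":0,"claw":1}]'

```text
time_s: 8.35
ee_pos: [0.4573, 0.3195, 0.187]
eef_rot: [-3.14, -0.001, 2.753]
force: [0.2, 0.5, -0.7]
grip_width: 0.0154
grip_force: 50.0
```

```bash
cat > st.py <<'E'
from h import *
o=telemetry.get_obs();y=o['eef_rot'][2];d=np.array([.4575,.3197])-o['ee_pos'][:2]
print(o['ee_pos'],np.degrees(o['eef_rot']),'F',o['force'].round(1),'M',o['moment'].round(2),o['grip_width'])
print('dx,dy units to centre',(d@[np.cos(y),np.sin(y)]*10).round(3),(d@[np.sin(y),-np.cos(y)]*10).round(3),'rz to entry',(np.degrees(y)-157.7)/90)
E
python3 st.py
```

```text
[0.45729055 0.3195476  0.18698559] [-1.79906022e+02 -6.93888308e-02  1.57741510e+02] F [ 0.2  0.5 -0.7] M [-0.  0. -0.] 0.015431574042068021
dx,dy units to centre -0.001 0.002 rz to entry 0.0004612185549313431
```

step_arm --plan '[{"dx":0,"dy":0,"dz":0.25,"rx":0,"ry":0,"rz":0,"claw":1},{"dx":0,"dy":0,"dz":0.2,"rx":0,"ry":0,"rz":0,"claw":1},{"dx":0,"dy":0,"dz":0.05,"rx":0,"ry":0,"rz":0,"claw":1},{"dx":0,"dy":0,"dz":0.05,"rx":0,"ry":0,"rz":0,"claw":1},{"dx":0,"dy":0,"dz":0.05,"rx":0,"ry":0,"rz":0,"claw":1},{"dx":0,"dy":0,"dz":0,"rx":0,"ry":0,"rz":0,"claw":1},{"dx":0,"dy":0,"dz":0,"rx":0,"ry":0,"rz":0,"claw":1}]'

```text
time_s: 9.05
ee_pos: [0.4578, 0.3199, 0.1287]
eef_rot: [3.141, 0.0, 2.752]
force: [-0.3, -0.2, -0.2]
grip_width: 0.0157
grip_force: 50.0
```

```bash
python3 st.py
```

```text
[0.45779471 0.31986978 0.12873249] [1.79967361e+02 2.41734604e-02 1.57657380e+02] F [-0.3 -0.2 -0.2] M [0.01 0.03 0.01] 0.015652534039556715
dx,dy units to centre 0.002 -0.003 rz to entry -0.0004735585678878983
```

step_arm --plan '[{"dx":0,"dy":0,"dz":0.02,"rx":0,"ry":0,"rz":0,"claw":1},{"dx":0,"dy":0,"dz":0.02,"rx":0,"ry":0,"rz":0,"claw":1},{"dx":0,"dy":0,"dz":0.02,"rx":0,"ry":0,"rz":0,"claw":1},{"dx":0,"dy":0,"dz":0.02,"rx":0,"ry":0,"rz":0,"claw":1},{"dx":0,"dy":0,"dz":0,"rx":0,"ry":0,"rz":0,"claw":1}]'

```text
time_s: 9.55
ee_pos: [0.4575, 0.3197, 0.1199]
eef_rot: [-3.141, -0.0, 2.752]
force: [0.1, 0.1, 0.1]
grip_width: 0.0161
grip_force: 50.0
```

```bash
python3 st.py
```

```text
[0.45751448 0.3196898  0.11989684] [-1.79978364e+02 -1.35983599e-02  1.57649598e+02] F [0.1 0.1 0.1] M [-0.02 -0.04  0.03] 0.016094907184814346
dx,dy units to centre 0.0 0.0 rz to entry -0.000560020000943003
```

step_arm --plan '[{"dx":0,"dy":0,"dz":0.02,"rx":0,"ry":0,"rz":0,"claw":1},{"dx":0,"dy":0,"dz":0.02,"rx":0,"ry":0,"rz":0,"claw":1},{"dx":0,"dy":0,"dz":0.01,"rx":0,"ry":0,"rz":0,"claw":1},{"dx":0,"dy":0,"dz":0.01,"rx":0,"ry":0,"rz":0,"claw":1},{"dx":0,"dy":0,"dz":0,"rx":0,"ry":0,"rz":0,"claw":1}]'

```text
time_s: 10.05
ee_pos: [0.4577, 0.3198, 0.1143]
eef_rot: [3.141, 0.0, 2.751]
force: [0.3, 0.7, -1.7]
grip_width: 0.0158
grip_force: 50.0
```

```bash
python3 st.py
```

```text
[0.45765703 0.31977547 0.11427728] [1.79994001e+02 3.17037778e-03 1.57647595e+02] F [ 0.3  0.7 -1.7] M [0.05 0.03 0.03] 0.015766292564847576
dx,dy units to centre 0.001 -0.001 rz to entry -0.0005822823346780599
```

Almost seated. I'll go down in 0.5 mm steps until it touches.

step_arm --plan '[{"dx":0,"dy":0,"dz":0.005,"rx":0,"ry":0,"rz":0,"claw":1},{"dx":0,"dy":0,"dz":0.005,"rx":0,"ry":0,"rz":0,"claw":1},{"dx":0,"dy":0,"dz":0,"rx":0,"ry":0,"rz":0,"claw":1},{"dx":0,"dy":0,"dz":0,"rx":0,"ry":0,"rz":0,"claw":1}]'

```text
time_s: 10.45
ee_pos: [0.4578, 0.3198, 0.114]
eef_rot: [3.141, 0.0, 2.751]
force: [-1.7, -2.8, 8.3]
grip_width: 0.0156
grip_force: 50.0
```

```bash
python3 st.py
```

```text
[0.45780119 0.31979895 0.11404767] [1.79966205e+02 2.78859263e-02 1.57648262e+02] F [-1.7 -2.8  8.3] M [-0.31  0.54  0.04] 0.015617394363253642
dx,dy units to centre 0.002 -0.002 rz to entry -0.000574861728185283
```

Seated, with 8 N of contact at z = 0.114. Now I'll twist clockwise (tool +rz) and check partway.

step_arm --plan '[{"dx":0,"dy":0,"dz":0,"rx":0,"ry":0,"rz":0.04,"claw":1},{"dx":0,"dy":0,"dz":0,"rx":0,"ry":0,"rz":0.04,"claw":1},{"dx":0,"dy":0,"dz":0,"rx":0,"ry":0,"rz":0.04,"claw":1},{"dx":0,"dy":0,"dz":0,"rx":0,"ry":0,"rz":0.04,"claw":1},{"dx":0,"dy":0,"dz":0,"rx":0,"ry":0,"rz":0.04,"claw":1},{"dx":0,"dy":0,"dz":0,"rx":0,"ry":0,"rz":0,"claw":1}]'

```text
time_s: 11.05
ee_pos: [0.4577, 0.3198, 0.114]
eef_rot: [3.141, 0.0, 2.435]
force: [-3.0, -3.1, 8.7]
grip_width: 0.0158
grip_force: 50.0
```

```bash
python3 st.py
```

```text
[0.45774575 0.31976516 0.11403309] [1.79969490e+02 1.98771984e-02 1.39529787e+02] F [-3.  -3.1  8.7] M [-0.46  0.61  0.09] 0.01578732331871927
dx,dy units to centre 0.001 -0.002 rz to entry -0.2018912563885108
```

step_arm --plan '[{"dx":0,"dy":0,"dz":0,"rx":0,"ry":0,"rz":0.04,"claw":1},{"dx":0,"dy":0,"dz":0,"rx":0,"ry":0,"rz":0.04,"claw":1},{"dx":0,"dy":0,"dz":0,"rx":0,"ry":0,"rz":0.04,"claw":1},{"dx":0,"dy":0,"dz":0,"rx":0,"ry":0,"rz":0.04,"claw":1},{"dx":0,"dy":0,"dz":0,"rx":0,"ry":0,"rz":0.03,"claw":1},{"dx":0,"dy":0,"dz":0,"rx":0,"ry":0,"rz":0.02,"claw":1},{"dx":0,"dy":0,"dz":0,"rx":0,"ry":0,"rz":0,"claw":1},{"dx":0,"dy":0,"dz":0,"rx":0,"ry":0,"rz":0,"claw":1}]'

```text
time_s: 11.85
ee_pos: [0.4576, 0.3196, 0.114]
eef_rot: [3.142, 0.0, 2.108]
force: [-4.1, -3.9, 10.0]
grip_width: 0.0159
grip_force: 50.0
```

```bash
python3 st.py
python3 - <<'E'
from h import *
o=telemetry.get_obs();p=viewer.camera('wrist');I=p['img'];W=world(p,o)
c=np.array([.4577,.3198]);z=o['ee_pos'][2]
d=W[...,:2]-c;r=np.hypot(d[...,0],d[...,1]);a=np.degrees(np.arctan2(d[...,1],d[...,0]))
m=(r>.045)&(r<.05)&(W[...,2]>z-.03)&(W[...,2]<z-.015)&(I.min(-1)>150)
print('pointer ang',m.sum(),np.median(a[m]) if m.sum() else None)
s=viewer.camera('scene');q=viewer.camera('side')
f=lambda i,u,v:cv2.resize(i[v-50:v+50,u-65:u+65],(390,300),interpolation=cv2.INTER_CUBIC)
cv2.imwrite('pics/chk.png',np.vstack([np.hstack([f(s['img'],263,235),f(q['img'],290,245)]),np.hstack([cv2.resize(I[120:420,125:515],(390,300)),np.zeros((300,390,3),np.uint8)])])[:,:,::-1])
E
```

```text
[0.45758484 0.31964957 0.11402447] [1.79997536e+02 9.21336683e-03 1.20759101e+02] F [-4.1 -3.9 10. ] M [-0.63  0.97  0.22] 0.015870464365692758
dx,dy units to centre 0.001 -0.0 rz to entry -0.4104544316559567
pointer ang 3103 65.92614221309356
```

View pics/chk.png

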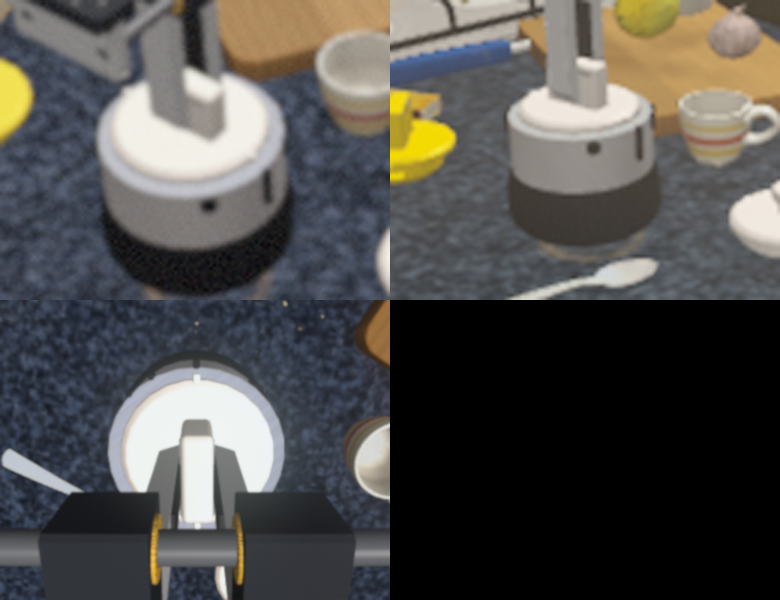

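The check picture shows the lid flat on the rim, with its pointer at (197,378) in line with the run rib at (196,357). The lock studs are well away. I'll hold briefly to confirm it stays put, then hand in.

step_arm --plan '[{"dx":0,"dy":0,"dz":0,"rx":0,"ry":0,"rz":0.002,"claw":1},{"dx":0,"dy":0,"dz":0,"rx":0,"ry":0,"rz":0,"claw":1},{"dx":0,"dy":0,"dz":0,"rx":0,"ry":0,"rz":0,"claw":1},{"dx":0,"dy":0,"dz":0,"rx":0,"ry":0,"rz":0,"claw":1},{"dx":0,"dy":0,"dz":0,"rx":0,"ry":0,"rz":0,"claw":1},{"dx":0,"dy":0,"dz":0,"rx":0,"ry":0,"rz":0,"claw":1}]'

```text
time_s: 12.6
ee_pos: [0.4576, 0.3196, 0.114]
eef_rot: [-3.142, 0.0, 2.105]
force: [-4.6, -4.0, 10.4]
grip_width: 0.0157
grip_force: 50.0
```

```bash
python3 st.py; python3 -c "
from station import hand_in
print(hand_in())"
```

```text
[0.4575549  0.31962935 0.1140301 ] [-1.79997663e+02  1.04829492e-02  1.20585605e+02] F [-4.6 -4.  10.4] M [-0.62  1.04  0.29] 0.015657361653265926
dx,dy units to centre 0.001 -0.0 rz to entry -0.41238217085313145
the job is handed in; nothing more can be done
None
```

The twist lid is seated on the grinder, turned about 37° clockwise to the run mark (short of the lock pins) and still gripped there; the job was handed in at about 12.6 s, and no verdict came back.

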